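# Set the portion stop of the cake guide

### The job

Set the portion stop on the pastry board to the pink marker: push its blue paddle along the brass rail with the fingertips until the stop drops into the notch beside the pink marker, and leave it clicked in there. Only push it, from one side at a time: do not pinch the paddle or pull up the black pin knob, and leave the cakes, the ring cutter and everything else on the counter where they stand.

Things in the scene. Friction and masses are not known exactly. Their poses are not given: they have to be found in the camera images.
- guide: Portioning guide, fixed: a wooden board 20 mm thick, x -180 to +70 mm, y +-210 mm from its origin, which lies on the counter under the middle of the brass rail. Its y runs along the rail, x across it away from the robot, z up. Rail 14 mm wide, top 32 mm over the counter, with V notches (21 mm wide, 6 mm deep) at y = -80, 0, +80 mm. Steel end blocks at y = +-197 mm, 54 mm high.
- stop (a joint): The stop's place on the rail (m), 0 to 0.28, growing to guide +y; its middle is at guide y = value - 0.14, the notches at 0.06, 0.14, 0.22. Starts between the first two: the push may go either way. Sliding takes about 2 N; within 8 mm of a notch's middle the stop pulls itself in and the push falls to nothing; pushing it out, as to pass a notch by, takes about 8 N. Stays where left.
- pin (a joint): Height of the stop's spring pin (m): 0 when it rides on the flat rail, about -0.005 when it has dropped into a notch, positive only if it is pulled up. Its black knob, 18 mm across, stands on the stop's steel block and its top is 86 mm over the counter at 0.
- stop_paddle (a point): Centre of the stop's blue plastic paddle, an upright plate over the board on the robot's side of the rail: 90 mm long across the rail (guide x), 18 mm thick along the rail (guide y), from 23 to 85 mm over the counter; this point is 54 mm over the counter and 67 mm in front of the rail's middle line. Axes as the guide. Push on its broad faces.
- stop_left: The half of the paddle that faces guide +y, 9 mm thick. Origin: on the counter, under the rail's middle line at the stop's middle. Pushing on it moves the stop to -y.
- stop_right: The half of the paddle that faces guide -y, 9 mm thick. Same origin as stop_left. Pushing on it moves the stop to +y.
- stop_index (a point): Middle of the stop on the rail's top, 32 mm over the counter, under the pin. A red pointer on the steel block (44 mm across the rail, 52 mm along it, top 66 mm over the counter) shows it on the side of the markers. Axes as the guide.
- flag_pink: Pink marker, fixed: a 32 mm round pink cap on a thin steel stem, 55 mm high, standing on the board 54 mm behind the rail exactly beside one of the three notches (same guide y). Origin: middle of its foot, 20 mm over the counter; axes as the guide. It marks the notch wanted.
- flag_white: White marker of the same shape beside another notch, not wanted.
- flag_green: Green marker of the same shape beside the remaining notch, not wanted.
- cutter: Small round steel ring cutter, 48 mm across, 40 mm high, standing on the front part of the board. Loose, not to be disturbed. Origin: centre of its underside.
- cake0: Pale pink iced square cake, 50 x 50 x 60 mm, on the gold card left of the board. Loose, not to be disturbed. Origin: centre of its underside.
- cake1: Peach iced square cake, 50 x 50 x 60 mm, on the gold card left of the board. Loose, not to be disturbed. Origin: centre of its underside.
- shaker: Aluminium sugar shaker can, 64 mm across, 130 mm high, right of the board. Loose, not to be disturbed. Origin: centre of its underside.
- mug: White mug, 80 mm across, 90 mm high, left of the board. Loose, not to be disturbed. Origin: centre of its underside.
- jar: Amber jar with brass lid, 70 mm across, 90 mm high, beyond the board. Loose, not to be disturbed. Origin: centre of its underside.
- tin: Red tin box, 70 x 110 x 45 mm, beyond the board. Loose, not to be disturbed. Origin: centre of its underside.

How it is judged:
By the outcome, as a careful person would: the job done as asked, in the order asked, and still so for the second after the job is handed in, with the robot touching nothing.
It also fails if it takes over 38 s, if anything falls off the work surface, if the arm or the gripper's body presses on something with over 40 N, if the wrist force passes 120 N, or if a joint passes its speed limit or range.

### The arm

A 6-joint arm with a two-finger parallel gripper is mounted at the origin on the work surface. World frame = base frame: x ahead of the robot, y to its left, z up, the work surface at z = 0. Lengths are in mm, angles in rad, forces in N, time in s.
With the tool pointing down it reaches from about 350 to 1000 mm from the base axis. Payload 7.1 kg.
Tool frame: the origin (TCP) lies at the very end of the fingers, on their centre line; the grasp point (between the pads) lies 19 mm behind it (bot.hold_point_z is the distance from the TCP to the grasp point, in mm); z points along the fingers, y is the line along which they close (so a half turn about z gives the same grasp; the last joint's range is limited). The gripper opens to 85 mm and grips with 20 to 120 N. Pads are 22 mm wide; open, the fingers measure 114 mm over their backs; the gripper's body (76 mm by 85 mm) begins 54 mm behind the grasp point. The pads swing forward as they close: fully open they stand 13 mm farther back than shut.
Start: joints at [1.192, 0.423, 1.63, -0, 1.089, -0.019], TCP at [220.022, 584.974, 231.319] pointing down, gripper open.
Joint ranges: [-3, 3], [-0.9, 2.11], [0.09, 2.58], [-1.31, 4.45], [0.11, 2.69], [-2.54, 2.54]. Speed limits (rad/s): [2.39, 2.39, 3.01, 3.14, 3.14, 3.14].

### API

Orientations are given as a rotation vector (axis times angle).
In Python, from bench import bot gives the robot as it stands.
- The arm moves only by the tool arm_command, never from a script. Its argument "targets" is one flat list of numbers, 4 for each row, row after row: the shift along the tool's x, y, z in mm, then the turn about the tool's z in degrees. A call has 1 to 8 rows; each row shifts and turns the commanded pose from where the row before left it, along the tool's axes as they then stand; what a row does not reach is not made up. A row lasts 1/8 s, in which the tool goes at most 62.5 mm and 10.7 degrees, less where a joint would pass 70% of its speed; a pose out of reach is approached as far as the arm can. A call is refused whole if a number of a shift passes 62.5 or a number of a turn 10.7, either way. A call with a gripper value outside its range is refused whole. "fingers" is the finger opening in mm, from 0 to 85.4, set as the call begins (left out, the last holds). The fingers move at their own pace and stop on an object; the grip force is fixed at half the most. Time passes only in rows, so rows that do not move let the fingers close. It gives the time, the measured TCP pose, the force, the opening and the grip force at its end, in the units of the state.
- bot.state(): the state, without advancing time (a new reading comes with each control period).
- bot.read_camera(name): name is "scene" or "side" or "wrist"; returns a dict with "frame" (480x640x3 uint8, blue, green, red), "fx", "fy", "cx", "cy" (pixels), "k1" (the pictures are not rectified: a ray, as slopes to the right and down, at radius r is drawn at 1 + k1 r^2 times it, then the intrinsics apply), "xyz" and "orientation" of the camera in the world. Camera axes: x right, y down, z forward; pixel columns grow to the right and rows downward; lengths in mm; the calibration is good to about 2 mm. A picture is of the moment at which its call begins. There is no depth.
- bot.hand_in(): hands the job in; it is judged then, once.
Trained networks look in the newest picture that a camera, given by its name, has taken for a name from the list of things; names that differ only in an ending like _2 or _b are one class to them, and where a whole thing is asked for, a point or a joint stands for the part that bears it (a point fixed in the world has none). Each returns a list of dicts, best first, with "p" (0 to 1); they miss things now and then, are a little off and sometimes report something else, mostly with a low value. They report only what shows in the picture. A call takes as long as a camera call.
- bot.spot_in(camera, label): "xyz" ([x, y, z] in mm, in world coordinates, good to about 4 mm: the middle of the surface that is visible of it).
The state is a dict: "clock": time; "joint_pos": joint angles; "qd": joint speeds; "effort": joint torques, N m; "position": TCP position; "tcp_rot": TCP orientation; "wrist_force": force on the tool from outside, world axes, zero at the start; "torque": the same for the moment, N m; "grip_width": finger opening in mm; "gripper_force": force on a finger pad.
Only numpy, scipy, OpenCV 4.12 (cv2) and the standard library are available. Lean on these libraries where they do the work, as an engineer would, in place of code of your own. Each camera call takes 0.05 s, during which the arm holds its last target. There are 200 camera calls.

## Working session

There is one attempt and no reset: what is moved stays moved. The work goes in short steps, Python scripts to look and compute and a tool call to move; the robot and the scene stay as the last step left them, time stands still between calls to the robot, and variables do not carry over. Pictures are saved under pics/ and viewed, at most 10 in all, crops included, and the job is handed in when it is done.

Besides the shell and the picture viewer there is one more tool, called after "Call:" in YAML: its name, and indented under it one key for each argument. arm_command: Moves the arm, as the interface text tells. Its arguments: {"type":"object","properties":{"targets":{"type":"array","items":{"type":"number"}},"fingers":{"type":"number"}},"required":["targets"]}

```bash
mkdir -p pics; python3 - <<'E'
from bench import bot
import cv2
for c in ("scene","side"):
    r=bot.read_camera(c); cv2.imwrite(f"pics/{c}0.png",r["frame"]); print(c,r["xyz"],r["orientation"],r["fx"],r["k1"])
    for l in ["guide","stop_paddle","stop_index","flag_pink","flag_white","flag_green","cutter","shaker"]:
        print(l,[(round(d["p"],2),[round(float(v)) for v in d["xyz"]]) for d in bot.spot_in(c,l)[:2]])
s=bot.state();print(s["clock"],s["position"],s["tcp_rot"])
E
```

```text
scene [1441.75100253 -368.06455946  676.93354016] [-1.88973346 -1.18315328  0.63577408] 456.3128079166291 0.009396090482748743
guide [(0.85, [580, -55, 19]), (0.6, [643, 88, 68])]
stop_paddle [(0.68, [593, -61, 64]), (0.49, [685, -67, 73])]
stop_index [(0.97, [594, -62, 62])]
flag_pink [(0.73, [643, 89, 66]), (0.66, [593, -58, 63])]
flag_white [(0.74, [617, -460, 84]), (0.45, [664, 9, 64])]
flag_green [(0.58, [684, -67, 71])]
cutter [(0.65, [503, -134, 43])]
shaker [(0.9, [614, -461, 82])]
side [  17.61477765 -637.59666604 1072.04546189] [-2.28346057  0.88154464 -0.34567188] 573.6951132210376 -0.04690212251885389
guide [(0.83, [543, -52, 18])]
stop_paddle [(0.76, [577, -60, 70])]
stop_index [(0.9, [574, -65, 65]), (0.33, [632, 84, 69])]
flag_pink [(0.73, [634, 82, 69]), (0.21, [574, -66, 65])]
flag_white [(0.71, [649, 10, 74]), (0.15, [534, -61, 89])]
flag_green [(0.79, [672, -74, 74])]
cutter [(0.68, [487, -131, 46]), (0.52, [650, 10, 74])]
shaker [(0.83, [564, -470, 114]), (0.68, [611, -43, 83])]
0.9 [220.03396491 584.97300454 231.33165964] [5.62107918e-01 3.09088131e+00 2.79180842e-05]
```

View pics/scene0.png

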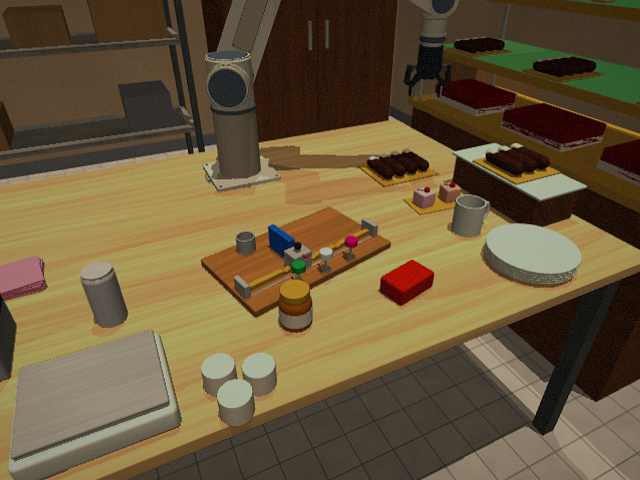

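View pics/side0.png

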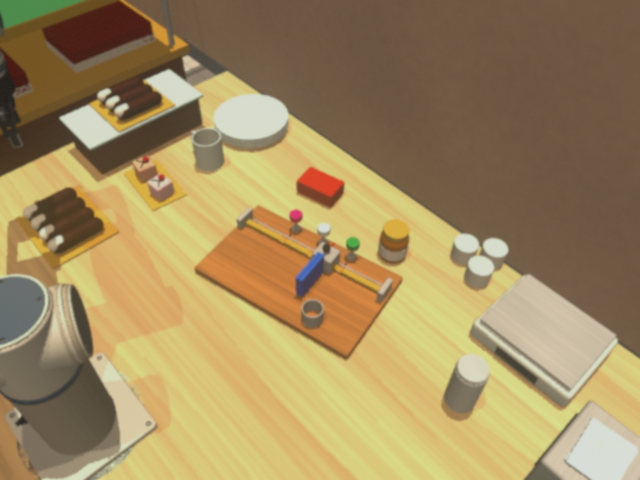

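The pink marker is the far left one (scene 351,242; side 295,215), white is the middle one and green the near right. The paddle sits between green and white, so I'll push towards +y, past the white notch. Next I'll triangulate.

```bash
cat > h.py <<'E'
import numpy as np, cv2
from scipy.spatial.transform import Rotation as R
from bench import bot
def ray(r,u,v):
    K=np.array([[r["fx"],0,r["cx"]],[0,r["fy"],r["cy"]],[0,0,1.]])
    p=cv2.undistortPoints(np.array([[[u,v]]],float),K,np.array([r["k1"],0,0,0.]))[0,0]
    d=R.from_rotvec(r["orientation"]).apply([p[0],p[1],1]); return np.array(r["xyz"]),d/np.linalg.norm(d)
def tri(rays):
    M=[np.eye(3)-np.outer(d,d) for o,d in rays]
    X=np.linalg.solve(sum(M),sum(m@o for m,(o,d) in zip(M,rays)))
    return X,max(np.linalg.norm(m@(X-o)) for m,(o,d) in zip(M,rays))
def blob(f,u,v,lo,hi,w=14):
    h=cv2.cvtColor(f,cv2.COLOR_BGR2HSV)[v-w:v+w,u-w:u+w]
    n,l,st,c=cv2.connectedComponentsWithStats(cv2.inRange(h,np.array(lo),np.array(hi)))
    i=1+np.argmax(st[1:,4]); return c[i]+[u-w,v-w],st[i,4]
E
python3 - <<'E'
from h import *
cam={c:bot.read_camera(c) for c in("scene","side")}
P={}
for n,s,t,lo,hi in [("pink",(351,242),(295,215),(150,120,60),(178,255,255)),("green",(298,267),(352,243),(45,100,50),(85,255,255)),
  ("white",(326,253),(323,230),(0,0,140),(180,70,255)),("blue",(281,240),(311,274),(100,130,40),(130,255,255))]:
    w=26 if n=="blue" else 10
    a,na=blob(cam["scene"]["frame"],*s,lo,hi,w); b,nb=blob(cam["side"]["frame"],*t,lo,hi,w)
    X,e=tri([ray(cam["scene"],*a),ray(cam["side"],*b)]); P[n]=X; print(n,a.round(1),na,b.round(1),nb,X.round(1),round(e,1))
y=(P["pink"]-P["green"])[:2]; print(np.linalg.norm(y)); y/=np.linalg.norm(y); x=np.array([y[1],-y[0]])
o=(P["pink"]+P["green"])[:2]/2-54*x; print("origin",o,"yaw",np.degrees(np.arctan2(x[1],x[0])))
for n in P: d=P[n][:2]-o; print(n,d@x,d@y)
c=np.mean([[503,-134],[487,-131]],0)-o; print("cutter",c@x,c@y)
im=cv2.resize(cam["side"]["frame"][200:340,230:420],None,fx=4,fy=4,interpolation=2); cv2.imwrite("pics/crop.png",im)
E
```

```text
pink [350.8 241.3] 131 [295.6 214.6] 93 [637.8  90.2  67.1] 2.1
green [298.2 266.3] 157 [352.5 242.6] 107 [676.6 -65.   67.7] 1.5
white [325.5 251. ] 77 [323.5 228.1] 133 [655.5  12.   71.7] 0.3
blue [279.5 239.5] 482 [309.7 266.5] 189 [553.9 -57.9  69. ] 6.9
159.9949181395849
origin [ 6.04822345e+02 -5.43151880e-01] yaw 14.051622113726287
pink 53.99999999999996 79.99745906979248
green 53.99999999999996 -79.99745906979247
white 52.25166900152605 -0.14438512753394872
blue -63.33735383844404 -43.317723263126794
cutter -138.5747675157745 -101.34392452867368
```

View pics/crop.png

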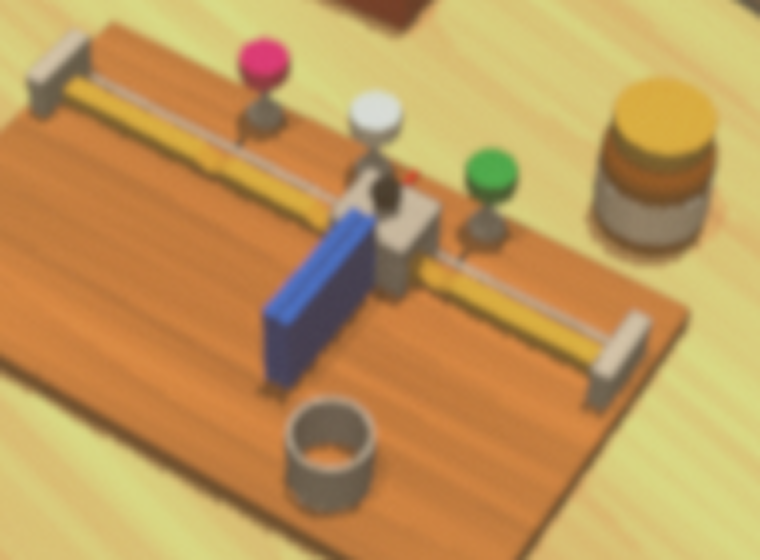

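Call:
arm_command:
  targets: [-43.8,-39.5,0,0,-43.8,-39.5,0,0,-43.8,-39.5,0,0,-43.8,-39.5,0,0,-43.8,-39.5,0,0,-43.8,-39.5,0,0,-43.8,-39.5,0,0,-43.8,-39.5,0,0]
  fingers: 0

```text
clock: 2.0
position: [437.5, 164.1, 231.7]
tcp_rot: [0.562, 3.09, 0.001]
wrist_force: [0.9, 0.3, 0.1]
grip_width: 0.1
gripper_force: 0.0
```

Call:
arm_command:
  targets: [-43.8,-39.5,0,0,-43.8,-39.5,0,0,-43.8,-39.5,0,0,-43.8,-39.5,0,0,-43.8,-39.5,0,0,0,0,0,10,0,0,0,10,0,0,0,10]

```text
clock: 3.0
position: [572.2, -96.5, 231.3]
tcp_rot: [-1.352, -2.836, 0.0]
wrist_force: [-0.2, 0.9, -1.1]
grip_width: -0.0
gripper_force: 0.0
```

Call:
arm_command:
  targets: [0,0,20,10,0,0,20,10,0,0,10,5,0,0,0,0]

```text
clock: 3.5
position: [571.7, -96.0, 180.6]
tcp_rot: [-1.924, -2.482, 0.001]
wrist_force: [0.6, 0.3, -0.1]
grip_width: 0.1
gripper_force: 0.0
```

```bash
cat >> h.py <<'E'
O=np.array([604.8,-.5]);GX=np.array([.970,.2428]);GY=np.array([-.2428,.970])
def where():
    s=bot.state();p=np.array(s["position"]);d=p[:2]-O;m=R.from_rotvec(s["tcp_rot"]).as_matrix()
    print("t",s["clock"],"gx",d@GX,"gy",d@GY,"z",p[2],"toolx in guide",m[:2,0]@GX,m[:2,0]@GY,"tooly",m[:2,1]@GX,m[:2,1]@GY,"F",np.round(s["wrist_force"],1),s["joint_pos"])
E
python3 - <<'E'
from h import *
where()
for c in("side","wrist"):
    r=bot.read_camera(c); cv2.imwrite(f"pics/{c}1.png",r["frame"])
E
```

```text
t 3.5 gx -55.34486637990551 gy -84.60062635542081 z 180.56620223953794 toolx in guide -0.006714096666820337 0.9999031255281241 tooly 0.9999021830828967 0.006715179671522467 F [ 0.6  0.3 -0.1] [-1.86930133e-01  4.21336597e-01  1.76908147e+00 -1.70800228e-05
  9.52869088e-01 -4.38905145e-01]
```

View pics/wrist1.png

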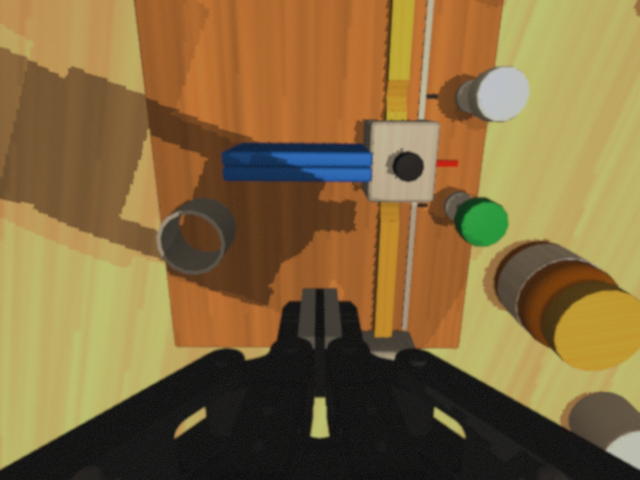

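The wrist view shows the paddle at rows 145–181, the red pointer at (458,163), and the cutter at (196,237), all clear of the descent line. I'll measure these.

```bash
python3 - <<'E'
from h import *
r=bot.read_camera("wrist")
for n,u,v,z in [("padlow85",300,181,85),("padmid85",300,166,85),("padtop85",300,150,85),("padleft",224,165,85),("knob",408,166,84),("red",450,163,60),("cutter rim",200,230,60),("green",482,222,75),("blk low",400,201,66),("blk top",400,121,66)]:
    o,d=ray(r,u,v); X=o+d*(z-o[2])/d[2]; e=X[:2]-O; print(n,(e@GX).round(1),(e@GY).round(1))
d=np.array(r["xyz"])[:2]-O;print("cam",d@GX,d@GY,r["xyz"][2])
E
```

```text
padlow85 -66.2 -51.5
padmid85 -66.1 -42.5
padtop85 -66.0 -33.2
padleft -111.2 -42.3
knob -1.6 -42.2
red 31.0 -43.5
cutter rim -136.5 -90.7
green 50.8 -79.3
blk low -1.2 -67.8
blk top -4.7 -17.0
cam -54.92787443596412 -7.819050875783057 324.15259418367356
```

Call:
arm_command:
  targets: [0,0,45,0,0,0,45,0,0,0,45,0,0,0,5,0,0,0,0,0]

```text
clock: 4.28
position: [573.0, -96.3, 42.4]
tcp_rot: [1.925, 2.482, 0.001]
wrist_force: [0.4, -0.5, -0.7]
grip_width: 0.5
gripper_force: 0.0
```

Call:
arm_command:
  targets: [10,0,0,0,6,0,0,0,6,0,0,0,6,0,0,0,6,0,0,0,6,0,0,0,6,0,0,0,0,0,0,0]

```text
clock: 5.28
position: [560.0, -50.8, 41.0]
tcp_rot: [-1.924, -2.481, 0.001]
wrist_force: [0.1, 0.2, -0.2]
grip_width: 0.2
gripper_force: 0.0
```

```bash
python3 - <<'E'
from h import *
where()
E
```

```text
t 5.275 gx -55.70689149085957 gy -37.87423319270869 z 40.99013612884528 toolx in guide -0.006183004402243554 0.9999063622051899 tooly 0.9999058751954932 0.006184270480175296 F [ 0.1  0.2 -0.2] [-1.11800506e-01  6.16132795e-01  1.86285370e+00  6.39399570e-04
  6.64205593e-01 -3.63758155e-01]
```

Call:
arm_command:
  targets: [6,0,0,0,6,0,0,0,5,0,0,0,5,0,0,0,5,0,0,0,5,0,0,0,5,0,0,0,5,0,0,0]

```text
clock: 6.28
position: [550.1, -10.6, 41.3]
tcp_rot: [-1.926, -2.482, 0.0]
wrist_force: [0.5, -4.2, -1.9]
grip_width: -0.1
gripper_force: 0.0
```

```bash
python3 - <<'E'
from h import *
where()
r=bot.read_camera("wrist"); cv2.imwrite("pics/wrist2.png",r["frame"])
E
```

```text
t 6.275 gx -55.48411324745769 gy 3.488067950045599 z 41.25203962162129 toolx in guide -0.005901791624634054 0.9999084998825495 tooly 0.9999084803547115 0.005901786159927318 F [ 0.5 -4.2 -1.9] [-4.08306995e-02  6.03900615e-01  1.89084138e+00 -1.37896321e-04
  6.47034103e-01 -2.91892656e-01]
```

View pics/wrist2.png

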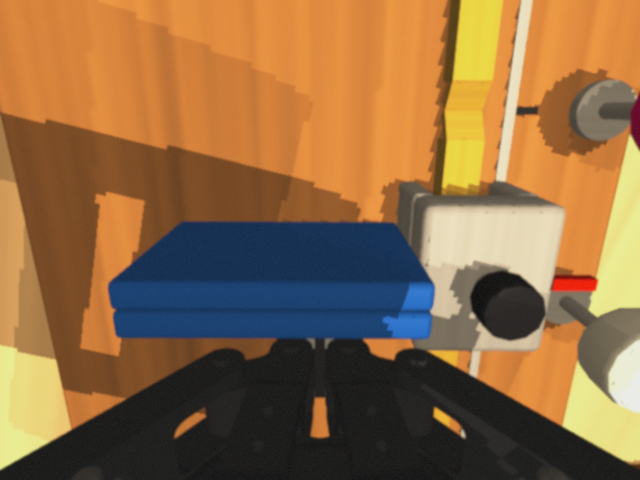

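The stop has passed the white marker, and the pink notch is ahead at rail (465,110). I'll go on pushing and slow down near it.

Call:
arm_command:
  targets: [5,0,0,0,5,0,0,0,5,0,0,0,5,0,0,0,5,0,0,0,5,0,0,0,5,0,0,0,4,0,0,0]

```text
clock: 7.32
position: [540.7, 27.3, 41.4]
tcp_rot: [1.926, 2.482, 0.0]
wrist_force: [1.3, -3.1, -1.8]
grip_width: -0.1
gripper_force: 0.0
```

Call:
arm_command:
  targets: [2,0,0,0,2,0,0,0,2,0,0,0,2,0,0,0,2,0,0,0,2,0,0,0,0,0,0,0]

```text
clock: 8.2
position: [537.6, 38.7, 41.3]
tcp_rot: [-1.926, -2.482, 0.0]
wrist_force: [-0.8, -0.5, 0.6]
grip_width: 0.2
gripper_force: 0.0
```

```bash
python3 - <<'E'
from h import *
where()
r=bot.read_camera("wrist"); cv2.imwrite("pics/wrist3.png",r["frame"])
E
```

```text
t 8.2 gx -55.71049164204053 gy 54.323134001061895 z 41.29304022556838 toolx in guide -0.005950360491629101 0.9999082110544701 tooly 0.9999082075710053 0.005950365535013774 F [-0.8 -0.5  0.6] [ 4.97182442e-02  5.93293926e-01  1.91607952e+00  5.26087616e-05
  6.32325475e-01 -2.01544761e-01]
```

View pics/wrist3.png

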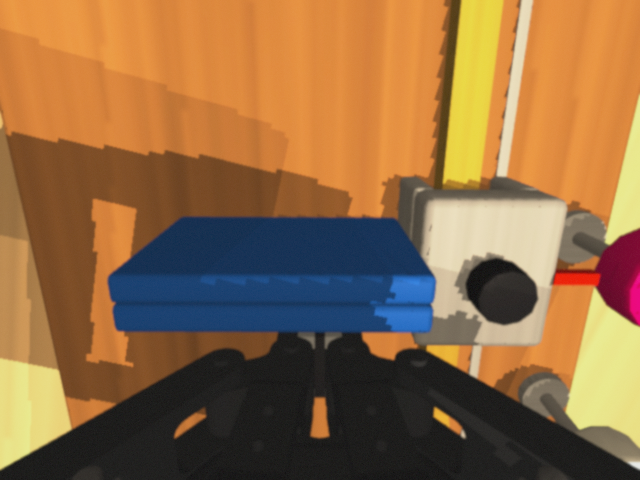

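```bash
python3 - <<'E'
from h import *
r=bot.read_camera("wrist")
for n,u,v,z in [("padlow85",270,331,85),("padmid85",270,304,85),("padtop85",270,276,85),("red",575,279,60)]:
    o,d=ray(r,u,v); X=o+d*(z-o[2])/d[2]; e=X[:2]-O; print(n,(e@GX).round(1),(e@GY).round(1))
E
```

```text
padlow85 -69.3 70.8
padmid85 -69.0 79.2
padtop85 -68.8 87.6
red 30.1 76.1
```

Paddle centre measures 79.2 mm with the finger about 5 mm behind it, so the stop pulled itself in. I'll back off and rise.

Call:
arm_command:
  targets: [-10,0,0,0,-10,0,0,0,-10,0,0,0,0,0,-50,0,0,0,-50,0,0,0,-40,0,0,0,0,0,0,0,0,0]

```text
clock: 9.3
position: [544.7, 9.0, 180.9]
tcp_rot: [-1.926, -2.481, 0.001]
wrist_force: [0.1, -0.1, -0.5]
grip_width: -0.0
gripper_force: 0.0
```

```bash
python3 - <<'E'
from h import *
where()
r=bot.read_camera("wrist"); cv2.imwrite("pics/wrist4.png",r["frame"])
E
```

```text
t 9.3 gx -56.03151839676918 gy 23.836190663242142 z 180.85492052643673 toolx in guide -0.005391019859126368 0.9999113783110033 tooly 0.9999112043172724 0.005391085788183824 F [ 0.1 -0.1 -0.5] [-5.26728309e-03  3.73305679e-01  1.84663968e+00 -5.51672213e-05
  9.22255754e-01 -2.55895154e-01]
```

View pics/wrist4.png

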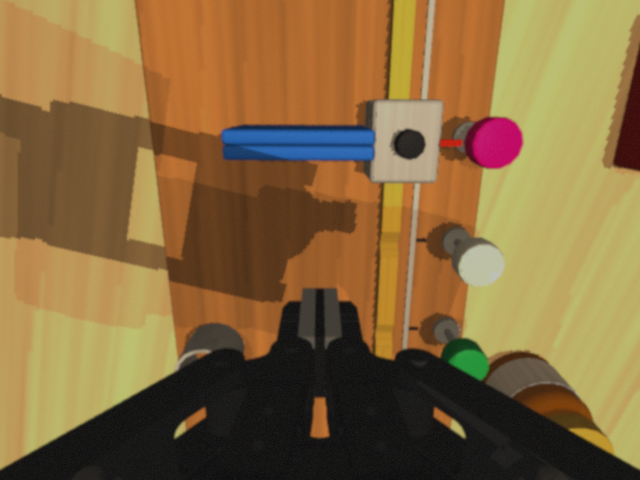

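The red pointer (452,143) lines up with the pink marker (494,142), and the cutter still stands on the board. I'll measure the seat once more, then hand in.

```bash
python3 - <<'E'
from h import *
r=bot.read_camera("wrist")
for n,u,v,z in [("padmid85",300,144,85),("red",452,143,60),("knob80",409,144,80),("pink75",494,142,75)]:
    o,d=ray(r,u,v); X=o+d*(z-o[2])/d[2]; e=X[:2]-O; print(n,(e@GX).round(1),(e@GY).round(1))
    if n[:3]=="pad": ok=abs(e@GY-80)<3
print(ok, bot.hand_in() if ok else "check")
E
```

```text
padmid85 -67.8 79.5
red 28.5 78.3
knob80 -3.4 79.3
pink75 48.8 80.2
the job is handed in; nothing more can be done
True None
```

The stop is in the notch beside the pink marker: the paddle measures 79.5 mm along the rail against 80 mm, and it pulled itself clear of the fingers there. I pushed it from one side only and backed the arm off before handing in at about 9.4 s; no verdict came back.

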